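# Tools back into their foam cut-outs

## Robot

A 6-joint arm with a two-finger parallel gripper is mounted at the origin on a cart in front of the work surface, level with it; the furniture and walls round the work are solid. World frame = base frame: x ahead of the robot, y to its left, z up, the work surface at z = 0. Lengths are in m, angles in degrees, forces in N, time in s.
With the tool pointing down it reaches from about 0.375 to 0.9 m from the base axis. Payload 3.1 kg.
Tool frame: the origin (TCP) lies between the finger pads; the fingertips stand 11 mm ahead of it and the grasp point (between the pads) lies 8 mm behind it; z points along the fingers, y is the line along which they close (so a half turn about z gives the same grasp; the last joint's range is limited). The gripper opens to 87 mm and grips with 3 to 60 N. Pads are 19 mm wide; open, the fingers measure 117 mm over their backs; the gripper's body (75 mm by 190 mm) begins 51 mm behind the grasp point.
Start: joints at [-85.915, 30.224, 82.088, -0, 67.689, -10.227], TCP at [0.155, -0.606, 0.234] pointing down, gripper open.
Joint ranges: [-176.69, 176.69], [-43.24, 126.21], [12.49, 139.97], [-82, 262], [0, 151.66], [-163.58, 163.58]. Speed limits (degrees/s): [159.86, 159.86, 180, 180, 180, 180].

## Interface

Orientations are given as a 3x3 rotation matrix whose columns are the frame's x, y, z axes.
In Python, from rig import bot, viewer, workorder, nets gives the robot as it stands. The module is installed in compiled form; this text tells all that it offers.
- The arm moves only by the tool move_arm, never from a script. Its argument "increments" is a list of rows, each a list of 7 numbers: the shift along the tool's x, y, z normalised to -1 to 1, where 1 is 0.3 m, then the turn, a rotation vector about the tool's x, y, z normalised to -1 to 1, where 1 is pi rad, then the opening, from 0 (shut) to 1 (fully open). In form: [[tx, ty, tz, wx, wy, wz, grip], ...]. A call has 1 to 10 rows; each row is the pose to reach, as a shift and turn from the pose commanded when the call began, along the tool's axes at that moment, turning the shorter way round; what a row does not reach only later rows make up. A row lasts 1/12 s, in which the tool goes at most 41.7 mm and 7.16 degrees, less where a joint would pass 70% of its speed; a pose out of reach is approached as far as the arm can. A call with a number of a shift or a turn outside -1 to 1 is refused whole. A call with a gripper value outside its range is refused whole. The fingers move at their own pace and stop on an object; the grip force is fixed at half the most. Time passes only in rows, so rows that repeat a pose let the fingers close. It gives the time, the measured TCP pose, the force, the opening and the grip force at its end, in the units of the state.
- bot.read_state(): the state, without advancing time (a new reading comes with each control period).
- viewer.capture(name): name is "scene" or "top" or "wrist"; returns a dict with "image" (384x512x3 uint8, blue, green, red), "K" (3x3 intrinsics, pixels), "eye" and "orientation" of the camera in the world. Camera axes: x right, y up, looking along -z (the intrinsics and any distortion apply to the point x, -y, -z); pixel columns grow to the right and rows downward; lengths in m; the calibration is good to about 2 mm. The wrist camera is an equidistant fisheye: a pixel r from the principal point sees the ray r / f radians off the axis. A picture is of the moment at which its call begins. There is no depth.
- workorder.hand_in(): hands the job in; it is judged then, once.
Trained networks look in the newest picture that a camera, given by its name, has taken for a name from the list of things; names that differ only in an ending like _2 or _b are one class to them, and where a whole thing is asked for, a point or a joint stands for the part that bears it (a point fixed in the world has none). Each returns a list of dicts, best first, with "conf" (0 to 1); they miss things now and then, are a little off and sometimes report something else, mostly with a low value. They report only what shows in the picture. A call takes as long as a camera call. They do not tell look-alikes from the thing itself.
- nets.find_in(camera, thing): "location" ([column, row] in pixels, amid what is visible of it).
The state is a dict: "time_s": time; "joint_positions": joint angles; "qvel": joint speeds; "tau": joint torques, N m; "position": TCP position; "tcp_rot": TCP orientation; "force": force on the tool from outside, world axes, zero at the start; "moment": the same for the moment, N m; "opening": opening from 0.0 (shut) to 1.0 (fully open); "grasp_force": force on a finger pad.
Only numpy, scipy, OpenCV 4.12 (cv2) and the standard library are available. Lean on these libraries where they do the work, as an engineer would, in place of code of your own. Each camera call takes 0.05 s, during which the arm holds its last target. There are 200 camera calls.

## Task

The bench is being cleared for the end-of-shift tool check: put the pliers, the steel tweezers, the block of driver bits and the solder spool back into the foam blocks, each seated all the way down in the cut-out that has its own outline. The pliers, tweezers and bit block lie flat along their cut-outs as they do on the bench, and the spool stands on its flange; let go of all four.

Things in the scene. Friction and masses are not known exactly. Their poses are not given: they have to be found in the camera images.
- pliers: Small pliers with blue handles lying flat, rigid, 144 x 49 mm, 10.5 mm thick, 85 g. Origin: centre of the underside of that outline; x lengthwise, jaw tips at x = +72, handle ends at -72 mm; z up. Balance near x = -12 mm, there 36 mm across (y), each side narrowing 14 degrees towards the jaws; widest, 49 mm, at x = -54; 14 mm across at x = 26 to 40.
- tweezers: Steel tweezers lying flat with the arms side by side, one rigid piece, 116 mm long, 14 mm wide (y), 11 mm thick, 20 g. Origin: centre of the underside; x runs lengthwise, points at x = +58, joined end at x = -58 mm, z up. Widest (14 mm, sides parallel) from x = -5 to +12 mm, where they balance.
- bit_block: Black block that holds upright steel driver bits, 70 x 28 mm and 20 mm high, the bits standing up to 43 mm above its underside; 90 g. Origin: centre of the underside; x along the 70 mm side, y across the 28 mm width, z up. Grip the block by its long sides, not the bits.
- solder_spool: Spool of solder wire with black flanges, standing upright, 49 mm in diameter, 36 mm high, 200 g. Origin: centre of the underside; z up along its axis.
- foam_pliers: Fixed foam block 168 x 92 x 20 mm; cut-out 7 mm deep, its light floor 13 mm above the bench. Origin: centre of the underside, below the cut-out's centre; x lengthwise. Cut-out: outline of the pliers, 156 mm long, 5 mm to spare; wide handle end at -x, narrow jaw end at +x: fits only that way round. Finger scallops of equal depth reach 39 mm either side of the x axis from x = -29 to 5 mm.
- foam_tweezers: Fixed foam block 168 x 92 x 20 mm; cut-out 7 mm deep, its light floor 13 mm above the bench. Origin: centre of the underside, below the cut-out's centre; x lengthwise. Cut-out: slim spindle, 128 mm long, 25 mm wide at the middle, 17 mm near the ends, 5 mm to spare; tweezers lie either way round. Finger scallops of equal depth reach 31 mm either side of the x axis from x = -13 to 19 mm.
- foam_bits: Fixed foam block 168 x 92 x 20 mm; cut-out 7 mm deep, its light floor 13 mm above the bench. Origin: centre of the underside, below the cut-out's centre; x lengthwise. Cut-out: oblong 81 x 38 mm (x, y), 5 mm to spare round the bit block, either way round. No finger scallops: the block stands 13 mm proud of the foam, so keep the fingertips above the foam.
- foam_spool: Fixed foam block 168 x 92 x 20 mm; cut-out 7 mm deep, its light floor 13 mm above the bench. Origin: centre of the underside, below the cut-out's centre; x lengthwise. Cut-out: circle 60 mm in diameter, 5 mm to spare round the spool. No finger scallops: the spool stands 29 mm proud of the foam, so keep the fingertips above the foam.
Not all that is in view belongs to the job. Several things have the shape of the bit_block; the one meant has the colours described above.

How it is judged:
By the outcome, as a careful person would: the job done as asked, in the order asked, and still so for the second after the job is handed in, with the robot touching nothing.
It also fails if it takes over 99 s, if anything falls off the work surface, if the arm or the gripper's body presses on something with over 40 N, if the wrist force passes 120 N, or if a joint passes its speed limit or range.

## Working session

There is one attempt and no reset: what is moved stays moved. The work goes in short steps, Python scripts to look and compute and a tool call to move; the robot and the scene stay as the last step left them, time stands still between calls to the robot, and variables do not carry over. Pictures are saved under pics/ and viewed, at most 14 in all, crops included, and the job is handed in when it is done.

Besides the shell and the picture viewer there is one more tool, called after "Emit:" as name(argument=value, ...) on one line, values as JSON. move_arm: Moves the arm, as the interface text tells. Its arguments: {"type":"object","properties":{"increments":{"type":"array"}},"required":["increments"]}

```bash
mkdir -p pics
cat > h.py <<'E'
import numpy as np, cv2
from rig import bot, viewer, workorder, nets
def cap(n,f=None):
    c=viewer.capture(n)
    if f: cv2.imwrite('pics/'+f,c['image'])
    return c
def ray(c,p,wrist=False):
    K=np.array(c['K']);R=np.array(c['orientation'])
    x=(p[0]-K[0,2])/K[0,0];y=(p[1]-K[1,2])/K[1,1]
    if wrist:
        r=np.hypot(x,y);s=np.sin(r)/r if r>1e-9 else 1;d=np.array([x*s,y*s,np.cos(r)])
    else: d=np.array([x,y,1.])
    return R@np.array([d[0],-d[1],-d[2]])
def at(c,p,z,wrist=False):
    d=ray(c,p,wrist);e=np.array(c['eye']);return (e+d*(z-e[2])/d[2])[:2]
def proj(c,P,wrist=False):
    K=np.array(c['K']);q=np.array(c['orientation']).T@(np.array(P)-np.array(c['eye']));q=np.array([q[0],-q[1],-q[2]])
    if wrist:
        r=np.hypot(q[0],q[1]);t=np.arctan2(r,q[2]);u=q[:2]/max(r,1e-9)*t
    else: u=q[:2]/q[2]
    return [K[0,0]*u[0]+K[0,2],K[1,1]*u[1]+K[1,2]]
E
python3 - <<'E'
from h import *
for n in ['top','scene']:
    c=cap(n,n+'1.png');print(n,np.round(c['eye'],3),np.round(c['K'],1).tolist(),np.round(c['orientation'],3).tolist())
    for t in ['pliers','tweezers','bit_block','solder_spool','foam_pliers','foam_tweezers','foam_bits','foam_spool']:
        for r in nets.find_in(n,t): 
            if r['conf']>.2: print(t,round(r['conf'],2),np.round(r['location']),np.round(at(c,r['location'],.02 if 'foam' in t else .01),3))
E
```

```text
top [0.289 0.021 1.164] [[429.1, 0.0, 253.4], [0.0, 429.1, 190.7], [0.0, 0.0, 1.0]] [[0.002, 0.983, -0.181], [-1.0, 0.006, 0.02], [0.02, 0.181, 0.983]]
pliers 0.57 [303. 161.] [ 0.588 -0.14 ]
bit_block 0.85 [341. 249.] [ 0.345 -0.237]
bit_block 0.77 [358. 213.] [ 0.442 -0.287]
solder_spool 0.81 [360. 167.] [ 0.572 -0.298]
foam_pliers 0.66 [139. 203.] [0.465 0.304]
foam_tweezers 0.64 [137. 150.] [0.611 0.318]
foam_bits 0.82 [224. 198.] [0.479 0.079]
foam_spool 0.81 [214. 150.] [0.614 0.107]
scene [-0.217 -0.46   0.674] [[434.0, 0.0, 254.3], [0.0, 434.0, 191.3], [0.0, 0.0, 1.0]] [[0.57, 0.495, -0.656], [-0.822, 0.349, -0.45], [0.006, 0.795, 0.606]]
pliers 0.65 [326. 198.] [ 0.582 -0.127]
bit_block 0.96 [325. 274.] [ 0.356 -0.241]
bit_block 0.8 [365. 261.] [ 0.437 -0.293]
solder_spool 0.77 [390. 224.] [ 0.581 -0.292]
solder_spool 0.58 [239. 189.] [0.488 0.071]
foam_pliers 0.41 [296. 234.] [ 0.417 -0.137]
foam_bits 0.58 [237. 194.] [0.458 0.056]
foam_bits 0.41 [300. 236.] [ 0.414 -0.147]
foam_spool 0.91 [260. 165.] [0.598 0.081]
```

View pics/top1.png

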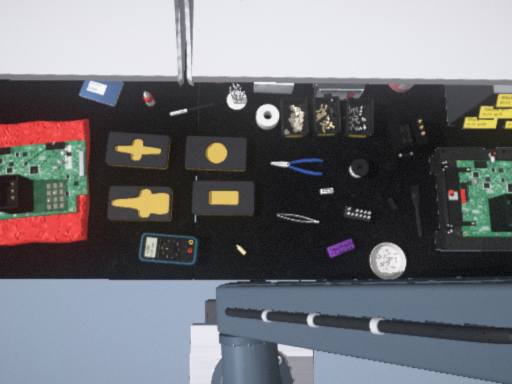

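View pics/scene1.png

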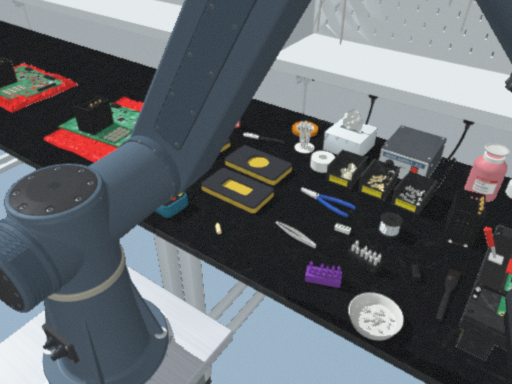

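The top view shows the black bit block at (358,213), with a purple look-alike at (341,249). The pliers are at (300,165) with jaws to the left, the tweezers at (297,218) and the spool at (360,167). The four foams are at (139,203), (137,150), (224,198) and (214,150). Next I'll segment them for finer poses.

Run:
```python
from h import *
c=cap('top');I=c['image'];cv2.imwrite('pics/crop.png',cv2.resize(I[125:265,100:380],None,fx=2.85,fy=2.85,interpolation=cv2.INTER_CUBIC))
h=cv2.cvtColor(I,cv2.COLOR_BGR2HSV)
def comps(m,box,z,name,amin=15):
    M=np.zeros_like(m);x0,y0,x1,y1=box;M[y0:y1,x0:x1]=m[y0:y1,x0:x1]
    n,l,s,_=cv2.connectedComponentsWithStats(M)
    for i in range(1,n):
        if s[i,4]<amin: continue
        p=np.argwhere(l==i)[:,::-1]; w=np.array([at(c,q,z) for q in p])
        (cx,cy),(a,b),an=cv2.minAreaRect((w*1000).astype(np.float32))
        mu=w.mean(0);ev,V=np.linalg.eigh(np.cov((w-mu).T));v=V[:,1];t=(w-mu)@v
        print(name,s[i,4],'rect',round(cx),round(cy),round(a),round(b),round(an,1),'mean',np.round(mu*1000),'axis',round(np.degrees(np.arctan2(v[1],v[0])),1),'mid',np.round((mu+v*(t.max()+t.min())/2)*1000),'skew',round((t**3).mean()/t.std()**3,2))
yel=((h[...,0]>15)&(h[...,0]<32)&(h[...,1]>110)&(h[...,2]>120)).astype(np.uint8)
comps(yel,(100,125,260,230),.013,'foam',60)
blu=((h[...,0]>95)&(h[...,0]<130)&(h[...,1]>110)&(h[...,2]>60)).astype(np.uint8)
comps(blu,(265,145,330,185),.008,'plhandle')
br=(h[...,2]>70).astype(np.uint8)
comps(br,(262,145,328,182),.008,'pliers')
comps(br,(270,205,325,228),.008,'tweez')
comps((h[...,2]>60).astype(np.uint8),(335,200,378,226),.035,'bits',3)
comps((h[...,2]>60).astype(np.uint8),(340,150,378,185),.036,'spool',3)
```

```text
foam 457 rect 617 318 60 117 18.9 mean [615. 319.] axis 87.2 mid [615. 318.] skew -0.08
foam 343 rect 607 102 57 55 0.8 mean [608. 101.] axis 141.1 mid [608. 101.] skew -0.01
foam 947 rect 466 305 77 153 2.2 mean [466. 289.] axis 89.4 mid [466. 305.] skew 0.46
foam 407 rect 482 79 36 79 0.3 mean [482.  80.] axis 90.3 mid [482.  79.] skew -0.0
plhandle 287 rect 572 -149 49 95 0.4 mean [ 574. -147.] axis 85.7 mid [ 574. -148.] skew -0.0
pliers 375 rect 572 -121 49 145 0.4 mean [ 575. -127.] axis 85.2 mid [ 576. -121.] skew 0.2
tweez 179 rect 428 -123 116 19 76.1 mean [ 428. -123.] axis 80.3 mid [ 428. -123.] skew 0.06
bits 191 rect 439 -280 69 26 78.8 mean [ 439. -280.] axis 80.2 mid [ 439. -280.] skew 0.08
spool 68 rect 549 -271 40 17 40.2 mean [ 549. -271.] axis -138.5 mid [ 549. -271.] skew -0.02
```

View pics/crop.png

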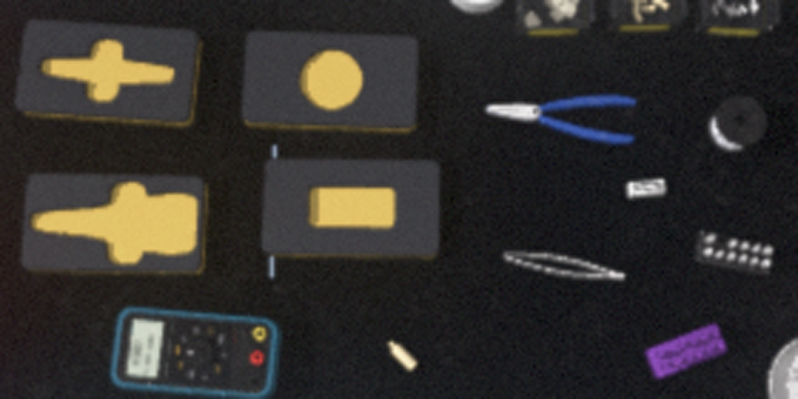

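```bash
cat >> h.py <<'E'
from scipy.spatial.transform import Rotation as Ro
def Rt(a):
    a=np.radians(a);y=np.array([np.cos(a),np.sin(a),0]);z=np.array([0,0,-1.]);return np.c_[np.cross(y,z),y,z]
def goal(p,a,s=None):
    "a: direction of tool y in world, deg"
    s=s or bot.read_state();R=np.array(s['tcp_rot']);d=R.T@(np.array(p)-np.array(s['position']))
    w=Ro.from_matrix(R.T@Rt(a)).as_rotvec()
    print('row',np.round(d/.3,4).tolist(),np.round(w/np.pi,4).tolist(),'rows needed',max(np.linalg.norm(d)/.0417,np.degrees(np.linalg.norm(w))/7.16).round(1))
def st():
    s=bot.read_state();R=np.array(s['tcp_rot']);print('t',s['time_s'],'p',np.round(s['position'],4),'yang',np.degrees(np.arctan2(R[1,1],R[0,1])).round(2),'z',np.round(R[:,2],4),'q',np.round(s['joint_positions'],1),'open',s['opening'],'F',np.round(s['force'],1),s['grasp_force'])
E
python3 -c "
from h import *
st();goal([.575,-.14,.23],176);goal([.575,-.14,.23],-4)"
```

```text
t 0.95 p [ 0.1545 -0.6056  0.2336] yang -75.69 z [ 0. -0. -1.] q [-85.9  30.2  82.1   0.   67.7 -10.2] open 0.9989557566010542 F [ 0.8 -0.1 -0.4] 0.0
row [1.7417, -1.1573, 0.0119] [-0.0, -0.0, 0.6017] rows needed 15.1
row [1.7417, -1.1573, 0.0119] [0.0, -0.0, -0.3983] rows needed 15.0
```

Emit:
move_arm(increments=[[0.87,-0.58,0,0,0,-0.2,1],[0.87,-0.58,0,0,0,-0.2,1],[0.87,-0.58,0,0,0,-0.2,1],[0.87,-0.58,0,0,0,-0.2,1],[0.87,-0.58,0,0,0,-0.2,1],[0.87,-0.58,0,0,0,-0.2,1],[0.87,-0.58,0,0,0,-0.2,1],[0.87,-0.58,0,0,0,-0.2,1],[0.87,-0.58,0,0,0,-0.2,1]])

```text
time_s: 1.7
position: [0.3667, -0.3682, 0.2337]
tcp_rot: [[0.635, 0.773, 0.001], [0.773, -0.635, 0.002], [0.002, -0.001, -1.0]]
force: [0.0, 0.5, -0.3]
opening: 0.998
grasp_force: 0.0
```

```bash
python3 -c "
from h import *
st();goal([.575,-.14,.20],-4)"
```

```text
t 1.7 p [ 0.3667 -0.3682  0.2337] yang -39.39 z [ 5.0e-04  2.2e-03 -1.0e+00] q [-57.5  22.2  97.    0.1  60.9 -18.2] open 0.9984963031026508 F [ 0.   0.5 -0.3] 0.0
row [1.0284, 0.054, 0.1143] [-0.0001, -0.0007, -0.1966] rows needed 7.5
```

Emit:
move_arm(increments=[[1,0.05,0.1,0,0,-0.1966,0.6],[1,0.05,0.1,0,0,-0.1966,0.6],[1,0.05,0.1,0,0,-0.1966,0.6],[1,0.05,0.1,0,0,-0.1966,0.6],[1,0.05,0.1,0,0,-0.1966,0.6],[1,0.05,0.1,0,0,-0.1966,0.6],[1,0.05,0.1,0,0,-0.1966,0.6],[1,0.05,0.1,0,0,-0.1966,0.6],[1,0.05,0.1,0,0,-0.1966,0.6],[1,0.05,0.1,0,0,-0.1966,0.6]])

```text
time_s: 2.53
position: [0.5673, -0.1518, 0.2033]
tcp_rot: [[0.074, 0.997, -0.001], [0.997, -0.074, -0.001], [-0.001, -0.001, -1.0]]
force: [-0.3, -0.8, 0.4]
opening: 0.601
grasp_force: 0.0
```

```bash
python3 -c "
from h import *
st();c=cap('wrist','w1.png');print(c['eye'],np.round(c['orientation'],3).tolist(),c['K'])
for n,p in dict(pl=[.575,-.124,.005],tw=[.428,-.123,.005],sp=[.57,-.29,.036]).items(): print(n,np.round(proj(c,p,True)))"
```

```text
t 2.5333 p [ 0.5673 -0.1518  0.2033] yang -4.23 z [-1.e-03 -8.e-04 -1.e+00] q [-25.8  29.4  89.4  -0.1  61.2 -21.6] open 0.6013444309123664 F [-0.3 -0.8  0.4] 0.0
[ 0.57355759 -0.06900799  0.3552793 ] [[0.997, 0.071, 0.023], [-0.074, 0.95, 0.304], [-0.0, -0.304, 0.953]] [[297.31863964   0.         256.54210643]
 [  0.         297.31863964 192.74222853]
 [  0.           0.           1.        ]]
pl [261. 147.]
tw [144. 157.]
sp [267. 281.]
```

View pics/w1.png

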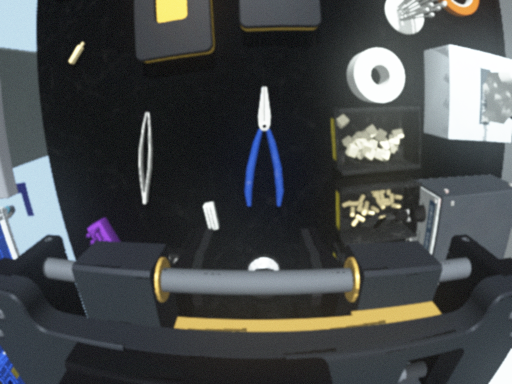

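Wrist view shows the pliers (tip 265,87; handle ends 249,205 and 280,205) and the tweezers (147,113 to 144,203), both clear of obstacles.

```bash
cat >> h.py <<'E'
def seg(c,m,box,z,wrist=True,amin=30):
    M=np.zeros_like(m);x0,y0,x1,y1=box;M[y0:y1,x0:x1]=m[y0:y1,x0:x1]
    n,l,s,_=cv2.connectedComponentsWithStats(M)
    i=1+np.argmax(s[1:,4]);p=np.argwhere(l==i)[:,::-1]
    w=np.array([at(c,q,z,wrist) for q in p]);mu=w.mean(0);ev,V=np.linalg.eigh(np.cov((w-mu).T));v=V[:,1];v=v*np.sign(v[1]);t=(w-mu)@v;n_=np.array([-v[1],v[0]]);u=(w-mu)@n_
    r=cv2.minAreaRect((w*1000).astype(np.float32))
    print('area',s[i,4],'rect',np.round(r[0],1),np.round(r[1],1),round(r[2],1),'ax',np.degrees(np.arctan2(v[1],v[0])).round(2),'mid',np.round((mu+v*(t.max()+t.min())/2+n_*(u.max()+u.min())/2)*1000,1),'L',np.round(np.ptp(t)*1000),'W',np.round(np.ptp(u)*1000),'ends',np.round(w[t.argmin()]*1000),np.round(w[t.argmax()]*1000))
    return w
E
python3 -c "
from h import *
c=cap('wrist');h=cv2.cvtColor(c['image'],cv2.COLOR_BGR2HSV);m=(h[...,2]>75).astype(np.uint8)
w=seg(c,m,(235,75,295,215),.006)
# symmetric axis: tip vs handle-end midpoint
tip=w[w[:,1]>w[:,1].max()-.006].mean(0); e=w[w[:,1]<w[:,1].min()+.006]
L=e[e[:,0]<e[:,0].mean()].mean(0);Rr=e[e[:,0]>e[:,0].mean()].mean(0)
print(tip,L,Rr,np.degrees(np.arctan2(*(tip-(L+Rr)/2)[::-1])))
seg(c,m,(130,100,160,210),.006)
c=cap('top');h=cv2.cvtColor(c['image'],cv2.COLOR_BGR2HSV);
for t in (60,75,90):seg(c,(h[...,2]>t).astype(np.uint8),(262,145,328,182),.006,False)
"
```

```text
area 1849 rect [ 578.2 -125.5] [147.7  49.5] 85.6 ax 85.66 mid [ 578.1 -125.5] L 148.0 W 49.0 ends [ 591. -201.] [585. -52.]
[ 0.5828517  -0.05490071] [ 0.55408391 -0.19587992] [ 0.59146896 -0.19717452] 85.93084990627996
area 832 rect [ 428.6 -125.6] [119.4  19.3] 80.2 ax 78.89 mid [ 428.4 -125.6] L 119.0 W 19.0 ends [ 415. -184.] [441. -67.]
area 1861 rect [ 582.3 -117.5] [103.3 183.6] 0.4 ax 107.45 mid [ 572.4 -120.6] L 206.0 W 130.0 ends [ 635. -209.] [530. -26.]
area 566 rect [ 600.1 -149. ] [117.8  72.3] 88.3 ax 73.1 mid [ 613.4 -156. ] L 125.0 W 71.0 ends [ 565. -207.] [613. -90.]
area 47 rect [ 624.3 -110.9] [14.  40.7] 45.7 ax 132.33 mid [ 624.7 -110.9] L 41.0 W 14.0 ends [ 634. -130.] [608. -99.]
```

```bash
python3 -c "
from h import *
st();goal([.577,-.1375,.05],-4.2);goal([.577,-.1375,.013],-4.2)"
```

```text
t 2.6833 p [ 0.5665 -0.153   0.2037] yang -4.43 z [-5.e-04 -5.e-04 -1.e+00] q [-26.   29.3  89.5  -0.   61.2 -21.5] open 0.5999778595280314 F [-1.   0.7 -0.1] 0.0
row [0.0544, 0.0312, 0.5122] [-0.0002, 0.0002, -0.0013] rows needed 3.7
row [0.0545, 0.0313, 0.6356] [-0.0002, 0.0002, -0.0013] rows needed 4.6
```

Emit:
move_arm(increments=[[0.05,0.03,0.2,0,0,0,0.62],[0.053,0.03,0.35,0,0,0,0.62],[0.053,0.03,0.5,0,0,0,0.62],[0.053,0.03,0.57,0,0,0,0.62],[0.053,0.03,0.6,0,0,0,0.62],[0.053,0.03,0.63,0,0,0,0.62],[0.053,0.03,0.633,0,0,0,0.62],[0.053,0.03,0.633,0,0,0,0.62]])

```text
time_s: 3.35
position: [0.5778, -0.1375, 0.0141]
tcp_rot: [[0.077, 0.997, 0.001], [0.997, -0.077, -0.001], [-0.0, 0.001, -1.0]]
force: [-0.1, 0.3, 0.4]
opening: 0.621
grasp_force: 0.0
```

```bash
python3 -c "
from h import *
st();goal([.577,-.1375,.013],-4.2)
c=cap('wrist','w2.png')"
```

```text
t 3.35 p [ 0.5778 -0.1375  0.0141] yang -4.41 z [ 1.e-03 -6.e-04 -1.e+00] q [-24.2  45.9  94.6  -0.   39.4 -19.7] open 0.6212327891469256 F [-0.1  0.3  0.4] 0.0
row [-0.0001, -0.0027, 0.0038] [0.0003, 0.0002, -0.0012] rows needed 0.0
```

View pics/w2.png

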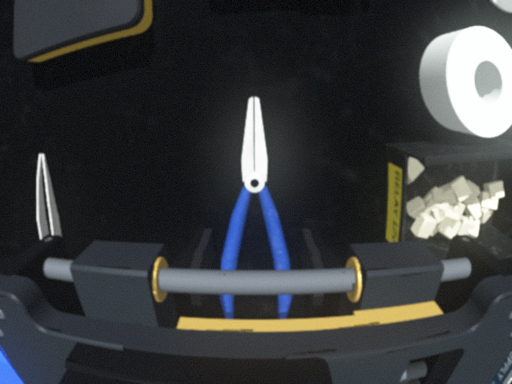

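The pliers are centred between the fingers (pivot at 254,183), so I'll close.

Emit:
move_arm(increments=[[0,0,0.003,0,0,0,0.3],[0,0,0.003,0,0,0,0.2],[0,0,0.003,0,0,0,0.2],[0,0,0.003,0,0,0,0.2],[0,0,0.003,0,0,0,0.2]])

```text
time_s: 3.82
position: [0.578, -0.1365, 0.0136]
tcp_rot: [[0.075, 0.997, 0.001], [0.997, -0.075, -0.001], [-0.001, 0.001, -1.0]]
force: [-2.4, -1.1, 5.2]
opening: 0.437
grasp_force: 28.8
```

Emit:
move_arm(increments=[[0,0,-0.1,0,0,0,0.2],[0,0,-0.2,0,0,0,0.2],[0,0,-0.3,0,0,0,0.2],[0,0,-0.4,0,0,0,0.2],[0,0,-0.5,0,0,0,0.2],[0,0,-0.6,0,0,0,0.2]])

```text
time_s: 4.32
position: [0.5773, -0.1354, 0.1939]
tcp_rot: [[0.075, 0.997, -0.001], [0.997, -0.075, 0.001], [0.001, -0.001, -1.0]]
force: [0.4, 0.2, -2.0]
opening: 0.44
grasp_force: 29.1
```

```bash
python3 -c "
from h import *
st();goal([.48,.20,.20],-1)"
```

```text
t 4.3167 p [ 0.5773 -0.1354  0.1939] yang -4.29 z [-5.e-04  7.e-04 -1.e+00] q [-24.   30.5  89.1   0.   60.5 -19.7] open 0.4396352600383523 F [ 0.4  0.2 -2. ] 29.05324849052704
row [1.0907, -0.407, -0.0194] [-0.0002, -0.0002, -0.0183] rows needed 8.4
```

Emit:
move_arm(increments=[[1,-0.38,-0.02,0,0,-0.0183,0.2],[1,-0.38,-0.02,0,0,-0.0183,0.2],[1,-0.38,-0.02,0,0,-0.0183,0.2],[1,-0.38,-0.02,0,0,-0.0183,0.2],[1,-0.38,-0.02,0,0,-0.0183,0.2],[1,-0.38,-0.02,0,0,-0.0183,0.2],[1,-0.38,-0.02,0,0,-0.0183,0.2],[1,-0.38,-0.02,0,0,-0.0183,0.2],[1,-0.38,-0.02,0,0,-0.0183,0.2],[1,-0.38,-0.02,0,0,-0.0183,0.2]])

```text
time_s: 5.15
position: [0.4855, 0.1734, 0.1986]
tcp_rot: [[0.013, 1.0, -0.0], [1.0, -0.013, -0.0], [-0.0, -0.0, -1.0]]
force: [0.2, -1.2, -1.9]
opening: 0.44
grasp_force: 29.1
```

```bash
python3 -c "
from h import *
st()
c=cap('wrist','w3.png')"
```

```text
t 5.15 p [0.4855 0.1734 0.1986] yang -0.77 z [-4.e-04 -1.e-04 -1.e+00] q [ 7.2 24.6 99.8 -0.  55.6  8. ] open 0.4401409637319262 F [ 0.2 -1.2 -1.9] 29.052786504908
```

View pics/w3.png

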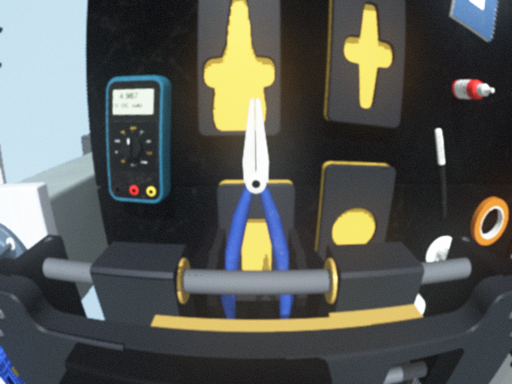

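The wrist view shows the pliers held straight (pivot 256,184; tip 255,99). The pliers cut-out is at (238,70) with its narrow end up, the tweezers cut-out at (369,55), the spool circle at (354,226) and the bits oblong at (256,245). Now I'll measure the hand-held pose and the cut-outs.

```bash
python3 -c "
from h import *
s=bot.read_state();c=cap('wrist');I=c['image'];h=cv2.cvtColor(I,cv2.COLOR_BGR2HSV)
yel=((h[...,0]>15)&(h[...,0]<35)&(h[...,1]>110)&(h[...,2]>110)).astype(np.uint8)
w=seg(c,yel,(198,0,282,132),.013)
for y0 in np.arange(.24,.40,.01):
    q=w[abs(w[:,1]-y0)<.003]
    if len(q): print(round(y0,3),np.round([q[:,0].min()*1e3,q[:,0].max()*1e3,(q[:,0].min()+q[:,0].max())*500]),end=' | ')
r=w[w[:,0]>np.percentile(w[:,0],99)-.0];l=w[w[:,0]<np.percentile(w[:,0],1)]
print('\nscallop R',r.mean(0),'L',l.mean(0),'ymin',w[:,1].min(),w[:,1].max())
seg(c,yel,(335,0,400,115),.013);seg(c,yel,(328,205,380,250),.013)
R=np.array(s['tcp_rot']);p=np.array(s['position'])
zt=p[2]-.013+.006
pl=((h[...,1]<60)&(h[...,2]>110)).astype(np.uint8)
W=seg(c,pl,(238,95,275,195),zt)
T=(R.T@np.c_[W-p[:2],np.zeros(len(W))].T).T
print('tip tool x',T[:,0].max(),'tip y',T[T[:,0]>T[:,0].max()-.004][:,1].mean(),'pivot',T[:,0].min(),T[T[:,0]<T[:,0].min()+.006][:,1].mean())
"
```

```text
area 5133 rect [467.1 299.4] [151.6  79.6] 88.6 ax 84.68 mid [468.  298.8] L 153.0 W 80.0 ends [445. 224.] [477. 375.]
0.24 [437. 496. 466.] | 0.25 [436. 497. 467.] | 0.26 [438. 496. 467.] | 0.27 [438. 495. 467.] | 0.28 [428. 507. 467.] | 0.29 [427. 507. 467.] | 0.3 [428. 507. 468.] | 0.31 [438. 487. 462.] | 0.32 [451. 484. 468.] | 0.33 [454. 481. 467.] | 0.34 [455. 481. 468.] | 0.35 [456. 480. 468.] | 0.36 [457. 479. 468.] | 0.37 [459. 478. 468.] | 
scallop R [0.50550512 0.29072595] L [0.42895125 0.28854498] ymin 0.22342226271007698 0.3753605491529587
area 2460 rect [618.6 315.9] [ 61.3 121.1] 18.4 ax 86.9 mid [617.3 315.6] L 129.0 W 63.0 ends [610. 252.] [622. 380.]
area 1383 rect [610.5 100.5] [52.6 60.8] 86.8 ax 6.1 mid [609.8  99.4] L 60.0 W 55.0 ends [581.  89.] [641.  93.]
area 1949 rect [488.1 229.9] [52.8 16.5] 81.1 ax 89.41 mid [485.4 230.2] L 53.0 W 17.0 ends [487. 204.] [485. 257.]
tip tool x 0.08449384937111361 tip y -0.000895365162989013 pivot 0.03145219762241089 -0.0005220033195732211
```

```bash
python3 -c "
from h import *
st();goal([.4677,.2895,.08],-1);goal([.4677,.2895,.0265],-1)"
```

```text
t 5.25 p [0.4867 0.1714 0.1987] yang -0.99 z [ 2.e-04 -3.e-04 -1.e+00] q [ 7.  24.6 99.8 -0.  55.6  8. ] open 0.4422050382272947 F [-0.3  0.3 -1.8] 29.053982002224075
row [0.3926, -0.0702, 0.3954] [0.0001, 0.0001, 0.0001] rows needed 4.0
row [0.3926, -0.0702, 0.5737] [0.0001, 0.0001, 0.0001] rows needed 5.0
```

Emit:
move_arm(increments=[[0.15,-0.03,0.1,0,0,0,0.2],[0.3,-0.06,0.2,0,0,0,0.2],[0.3926,-0.07,0.3,0,0,0,0.2],[0.3926,-0.07,0.39,0,0,0,0.2],[0.3926,-0.07,0.39,0,0,0,0.2],[0.3926,-0.07,0.39,0,0,0,0.2],[0.3926,-0.07,0.39,0,0,0,0.2]])

```text
time_s: 5.83
position: [0.4685, 0.2886, 0.082]
tcp_rot: [[0.019, 1.0, -0.0], [1.0, -0.019, -0.0], [-0.0, -0.0, -1.0]]
force: [0.2, -0.9, -1.1]
opening: 0.438
grasp_force: 29.1
```

```bash
python3 -c "
from h import *
st();goal([.4677,.2895,.04],-1);goal([.4677,.2895,.0265],-1)
cap('wrist','w4.png')"
```

```text
t 5.8333 p [0.4685 0.2886 0.082 ] yang -1.09 z [-1.e-04 -5.e-04 -1.e+00] q [20.  37.4 99.9 -0.  42.8 21.1] open 0.4382917808976196 F [ 0.2 -0.9 -1.1] 29.055237471184228
row [0.0032, -0.0028, 0.1399] [-0.0, 0.0001, -0.0005] rows needed 1.0
row [0.0032, -0.0028, 0.1849] [-0.0, 0.0001, -0.0005] rows needed 1.3
```

View pics/w4.png

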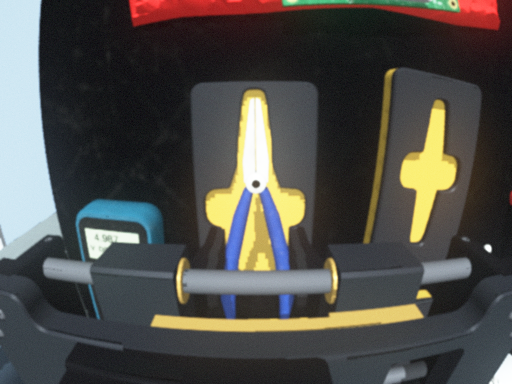

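The pliers line up over their cut-out (pivot 256,184; foam centred at 255). Lowering.

Emit:
move_arm(increments=[[0.003,-0.003,0.08,0,0,0,0.2],[0.003,-0.003,0.12,0,0,0,0.2],[0.003,-0.003,0.15,0,0,0,0.2],[0.003,-0.003,0.17,0,0,0,0.2],[0.003,-0.003,0.18,0,0,0,0.2],[0.003,-0.003,0.185,0,0,0,0.2],[0.003,-0.003,0.185,0,0,0,0.2],[0.003,-0.003,0.185,0,0,0,0.2]])

```text
time_s: 6.55
position: [0.4673, 0.2909, 0.0269]
tcp_rot: [[0.018, 1.0, 0.001], [1.0, -0.018, 0.0], [0.0, 0.001, -1.0]]
force: [0.5, 0.3, -0.7]
opening: 0.436
grasp_force: 29.0
```

```bash
python3 -c "
from h import *
st()"
```

```text
t 6.55 p [0.4673 0.2909 0.0269] yang -1.01 z [ 1.3e-03  5.0e-04 -1.0e+00] q [ 20.3  42.9 101.   -0.   36.   21.3] open 0.43618017028571815 F [ 0.5  0.3 -0.7] 29.048149048903724
```

Down in the recess with no contact force. Release within the scallops, then rise.

Emit:
move_arm(increments=[[0,0,0,0,0,0,0.53],[0,0,0,0,0,0,0.53],[0,0,0,0,0,0,0.53],[0,0,0,0,0,0,0.53],[0,0,-0.02,0,0,0,0.53],[0,0,-0.1,0,0,0,0.53],[0,0,-0.2,0,0,0,0.53],[0,0,-0.35,0,0,0,0.53],[0,0,-0.5,0,0,0,0.53],[0,0,-0.6,0,0,0,0.53]])

```text
time_s: 7.38
position: [0.4666, 0.2908, 0.2091]
tcp_rot: [[0.017, 1.0, 0.001], [1.0, -0.017, 0.0], [0.0, 0.001, -1.0]]
force: [1.4, 0.8, 0.4]
opening: 0.528
grasp_force: 0.0
```

```bash
python3 -c "
from h import *
st();cap('wrist','w5.png')
c=cap('top')
print(nets.find_in('top','pliers')[:1])
goal([.428,-.09,.20],-10.5)
I=c['image'];a=cv2.resize(I[130:240,95:260],None,fx=3,fy=3,interpolation=cv2.INTER_CUBIC);b=cv2.imread('pics/w5.png');b=cv2.resize(b,(440,330));cv2.imwrite('pics/v5.png',np.hstack([a[:330,:360],b]))"
```

```text
t 7.3833 p [0.4666 0.2908 0.2091] yang -1.0 z [ 1.2e-03  4.0e-04 -1.0e+00] q [20.3 26.2 94.5 -0.  59.2 21.3] open 0.5282321307810776 F [1.4 0.8 0.4] 0.0
[{'location': [148.8, 206.0], 'conf': 0.73}]
row [-1.2744, -0.114, 0.029] [0.0025, -0.0012, 0.0528] rows needed 9.2
```

View pics/v5.png

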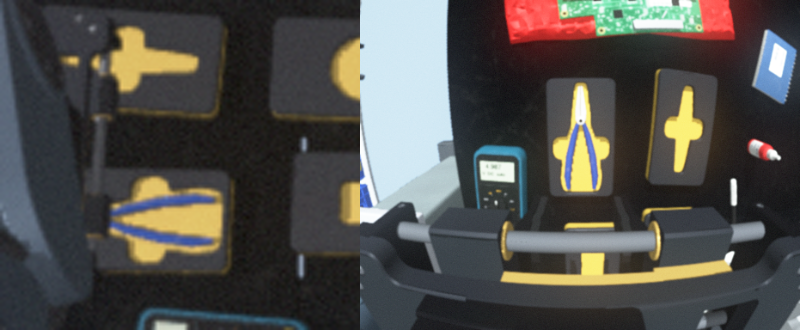

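The pliers sit wholly within their cut-out. Next I'll measure the tweezers' cut-out from this view.

```bash
python3 -c "
from h import *
c=cap('wrist');h=cv2.cvtColor(c['image'],cv2.COLOR_BGR2HSV)
yel=((h[...,0]>15)&(h[...,0]<35)&(h[...,1]>110)&(h[...,2]>110)).astype(np.uint8)
w=seg(c,yel,(340,90,425,225),.013)
for y0 in np.arange(.255,.39,.01):
    q=w[abs(w[:,1]-y0)<.003]
    if len(q): print(round(y0,3),np.round([q[:,0].min()*1e3,q[:,0].max()*1e3,(q[:,0].min()+q[:,0].max())*500]),end=' | ')
r=w[w[:,0]>np.percentile(w[:,0],98)];l=w[w[:,0]<np.percentile(w[:,0],2)]
print('\nscallop R',r.mean(0),'L',l.mean(0),'ymin',w[:,1].min(),w[:,1].max())
"
```

```text
area 2165 rect [618.6 315.2] [ 62.5 121.8] 18.9 ax 86.39 mid [618.1 315.4] L 129.0 W 63.0 ends [609. 251.] [621. 380.]
0.255 [607. 622. 615.] | 0.265 [606. 624. 615.] | 0.275 [605. 626. 615.] | 0.285 [605. 627. 616.] | 0.295 [605. 629. 617.] | 0.305 [589. 648. 619.] | 0.315 [587. 649. 618.] | 0.325 [588. 648. 618.] | 0.335 [593. 637. 615.] | 0.345 [609. 631. 620.] | 0.355 [610. 630. 620.] | 0.365 [612. 630. 621.] | 0.375 [614. 628. 621.] | 
scallop R [0.64718227 0.3165244 ] L [0.58868045 0.31746369] ymin 0.25084464223882136 0.3800733350599866
```

Emit:
move_arm(increments=[[-0.98,-0.09,0.02,0,0,0.05,0.35],[-0.98,-0.09,0.02,0,0,0.05,0.35],[-0.98,-0.09,0.02,0,0,0.05,0.35],[-0.98,-0.09,0.02,0,0,0.05,0.35],[-0.98,-0.09,0.02,0,0,0.05,0.35],[-0.98,-0.09,0.02,0,0,0.05,0.35],[-0.98,-0.09,0.02,0,0,0.05,0.35],[-0.98,-0.09,0.02,0,0,0.05,0.35],[-0.98,-0.09,0.02,0,0,0.05,0.35]])

```text
time_s: 8.33
position: [0.4332, -0.0046, 0.1988]
tcp_rot: [[0.18, 0.984, -0.004], [0.984, -0.18, 0.001], [0.0, -0.004, -1.0]]
force: [0.3, 0.5, -0.0]
opening: 0.351
grasp_force: 0.0
```

```bash
python3 -c "
from h import *
st();goal([.42,-.16,.20],-10.5)"
```

```text
t 8.3333 p [ 0.4332 -0.0046  0.1988] yang -10.34 z [-0.004   0.0012 -1.    ] q [-15.5  18.9 110.6   0.   50.7  -5.1] open 0.35078018984034604 F [ 0.3  0.5 -0. ] 0.0
row [-0.5174, 0.0496, -0.0045] [-0.0013, -0.0001, 0.0009] rows needed 3.7
```

Emit:
move_arm(increments=[[-0.5,0.05,0,0,0,0,0.35],[-0.5,0.05,0,0,0,0,0.35],[-0.5,0.05,0,0,0,0,0.35],[-0.5,0.05,0,0,0,0,0.35],[-0.5,0.05,0,0,0,0,0.35],[-0.5,0.05,0,0,0,0,0.35]])

```text
time_s: 8.83
position: [0.4231, -0.1522, 0.1993]
tcp_rot: [[0.175, 0.985, -0.002], [0.985, -0.175, 0.002], [0.002, -0.002, -1.0]]
force: [-0.4, 0.5, -0.5]
opening: 0.349
grasp_force: 0.0
```

```bash
python3 -c "
from h import *
st();c=cap('wrist');h=cv2.cvtColor(c['image'],cv2.COLOR_BGR2HSV);m=(h[...,2]>75).astype(np.uint8)
u=np.array(proj(c,[.428,-.125,.008],True)).astype(int);print(u)
b=(u[0]-40,u[1]-75,u[0]+40,u[1]+75)
cv2.imwrite('pics/t.png',cv2.resize(c['image'][b[1]:b[3],b[0]:b[2]],None,fx=4,fy=4))
for z in(.005,.010):w=seg(c,m,b,z)
for y0 in np.arange(-.185,-.06,.01):
    q=w[abs(w[:,1]-y0)<.003]
    if len(q): print(round(y0,3),np.round([q[:,0].min()*1e3,q[:,0].max()*1e3,(q[:,0].min()+q[:,0].max())*500]),end=' | ')
"
```

```text
t 8.8333 p [ 0.4231 -0.1522  0.1993] yang -10.07 z [-0.002   0.0022 -1.    ] q [-3.410e+01  2.000e+01  1.085e+02  1.000e-01  5.170e+01 -2.410e+01] open 0.34906877070861553 F [-0.4  0.5 -0.5] 0.0
[256 148]
area 823 rect [ 429.4 -126.4] [120.7  16.6] 79.7 ax 79.75 mid [ 429.4 -126.4] L 121.0 W 17.0 ends [ 418. -186.] [442. -67.]
area 823 rect [ 429.5 -125.6] [118.9  16.4] 79.7 ax 79.75 mid [ 429.5 -125.6] L 119.0 W 16.0 ends [ 418. -184.] [442. -67.]
-0.185 [417. 422. 419.] | -0.175 [417. 425. 421.] | -0.165 [417. 428. 422.] | -0.155 [418. 431. 424.] | -0.145 [418. 434. 426.] | -0.135 [419. 436. 428.] | -0.125 [421. 438. 429.] | -0.115 [423. 440. 431.] | -0.105 [424. 441. 433.] | -0.095 [427. 442. 435.] | -0.085 [430. 443. 437.] | -0.075 [433. 443. 438.] | -0.065 [437. 442. 440.] |
```

View pics/t.png

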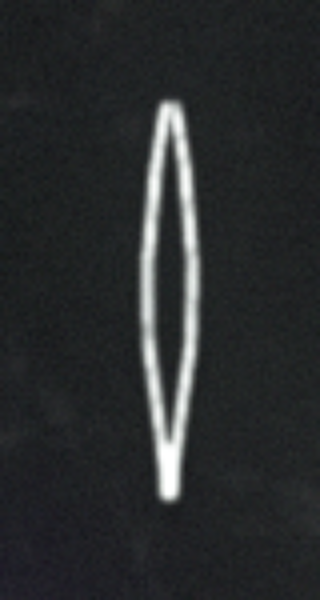

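The crop shows the tweezers' solid joined end at the bottom (-y), with the points towards +y. The widest part lies slightly towards the points.

```bash
python3 -c "
from h import *
st();goal([.430,-.123,.0132],-10.3)"
```

```text
t 8.8833 p [ 0.4227 -0.1511  0.1993] yang -9.98 z [-0.0025  0.0026 -1.    ] q [-3.400e+01  1.990e+01  1.086e+02  1.000e-01  5.170e+01 -2.410e+01] open 0.350299059089604 F [0.7 0.1 0.3] 0.0
row [0.0952, 0.0096, 0.6205] [-0.0009, -0.0007, 0.0018] rows needed 4.5
```

Emit:
move_arm(increments=[[0.08,0.008,0.15,0,0,0.0018,0.35],[0.095,0.01,0.28,-0.001,-0.001,0.0018,0.35],[0.095,0.01,0.4,-0.001,-0.001,0.0018,0.35],[0.095,0.01,0.5,-0.001,-0.001,0.0018,0.35],[0.095,0.01,0.57,-0.001,-0.001,0.0018,0.35],[0.095,0.01,0.6,-0.001,-0.001,0.0018,0.35],[0.095,0.01,0.618,-0.001,-0.001,0.0018,0.35],[0.095,0.01,0.62,-0.001,-0.001,0.0018,0.35],[0.095,0.01,0.62,-0.001,-0.001,0.0018,0.35]])

```text
time_s: 9.63
position: [0.4316, -0.125, 0.0149]
tcp_rot: [[0.178, 0.984, 0.003], [0.984, -0.178, -0.004], [-0.003, 0.004, -1.0]]
force: [-0.1, 0.7, 0.6]
opening: 0.349
grasp_force: 0.0
```

Emit:
move_arm(increments=[[0,0,0,0,0,0,0.1],[0,0,0,0,0,0,0.05],[0,0,0,0,0,0,0.05],[0,0,0,0,0,0,0.05],[0,0,0,0,0,0,0.05]])

```text
time_s: 10.05
position: [0.4316, -0.1258, 0.015]
tcp_rot: [[0.18, 0.984, 0.004], [0.984, -0.18, -0.004], [-0.004, 0.005, -1.0]]
force: [0.4, 0.6, 6.2]
opening: 0.155
grasp_force: 30.0
```

Emit:
move_arm(increments=[[0,0,-0.1,0,0,0,0.05],[0,0,-0.2,0,0,0,0.05],[0,0,-0.3,0,0,0,0.05],[0,0,-0.4,0,0,0,0.05],[0,0,-0.5,0,0,0,0.05],[0,0,-0.6,0,0,0,0.05]])

```text
time_s: 10.55
position: [0.4301, -0.1246, 0.1958]
tcp_rot: [[0.18, 0.984, 0.002], [0.984, -0.18, -0.003], [-0.003, 0.003, -1.0]]
force: [0.8, -1.2, -0.7]
opening: 0.153
grasp_force: 30.0
```

```bash
python3 -c "
from h import *
st();goal([.60,.22,.20],-3.1)"
```

```text
t 10.55 p [ 0.4301 -0.1246  0.1958] yang -10.35 z [ 0.0022 -0.0035 -1.    ] q [-3.040e+01  2.010e+01  1.092e+02 -1.000e-01  5.050e+01 -2.000e+01] open 0.15279943068517152 F [ 0.8 -1.2 -0.7] 29.9832789782522
row [1.2317, 0.3508, -0.0167] [0.0008, 0.001, -0.0403] rows needed 9.2
```

Emit:
move_arm(increments=[[1,0.35,-0.01,0.001,0.001,-0.04,0.05],[1,0.35,-0.01,0.001,0.001,-0.04,0.05],[1,0.35,-0.01,0.001,0.001,-0.04,0.05],[1,0.35,-0.01,0.001,0.001,-0.04,0.05],[1,0.35,-0.01,0.001,0.001,-0.04,0.05],[1,0.35,-0.01,0.001,0.001,-0.04,0.05],[1,0.35,-0.01,0.001,0.001,-0.04,0.05],[1,0.35,-0.01,0.001,0.001,-0.04,0.05],[1,0.35,-0.01,0.001,0.001,-0.04,0.05],[1,0.35,-0.01,0.001,0.001,-0.04,0.05]])

```text
time_s: 11.38
position: [0.5875, 0.1526, 0.1961]
tcp_rot: [[0.052, 0.999, -0.001], [0.999, -0.052, -0.001], [-0.001, -0.001, -1.0]]
force: [-0.5, -0.1, -0.2]
opening: 0.154
grasp_force: 30.0
```

```bash
python3 -c "
from h import *
st();s=bot.read_state();c=cap('wrist','w6.png');h=cv2.cvtColor(c['image'],cv2.COLOR_BGR2HSV);R=np.array(s['tcp_rot']);p=np.array(s['position'])
m=((h[...,1]<60)&(h[...,2]>110)).astype(np.uint8)
u=np.array(proj(c,p+R@[.03,0,0],True)).astype(int);print(u)
W=seg(c,m,(u[0]-25,u[1]-75,u[0]+25,250),p[2]-.015+.008)
T=(R.T@np.c_[W-p[:2],np.zeros(len(W))].T).T
for x in np.arange(.0,.08,.01):
    q=T[abs(T[:,0]-x)<.003]
    if len(q):print(round(x,2),np.round([q[:,1].min()*1e3,q[:,1].max()*1e3,(q[:,1].min()+q[:,1].max())*500],1),end=' | ')
print('tip',T[:,0].max())
yel=((h[...,0]>15)&(h[...,0]<35)&(h[...,1]>110)&(h[...,2]>110)).astype(np.uint8)
goal([.618,.3185,.09],-3.1,s)
"
```

```text
t 11.3833 p [0.5875 0.1526 0.1961] yang -2.97 z [-1.2e-03 -7.0e-04 -1.0e+00] q [ 4.  31.4 86.9 -0.  61.8  7. ] open 0.1539088628152993 F [-0.5 -0.1 -0.2] 29.983286655769916
[256 200]
area 1011 rect [589.  180.4] [62.7 15.9] 87.0 ax 86.36 mid [589.2 180.3] L 63.0 W 16.0 ends [580. 149.] [593. 212.]
0.0 [-6.9  7.6  0.4] | 0.01 [-7.9  8.   0.1] | 0.02 [-7.1  6.7 -0.2] | 0.03 [-6.4  6.6  0.1] | 0.04 [-5.2  5.9  0.4] | 0.05 [-4.   4.8  0.4] | 0.06 [-2.3  3.1  0.4] | tip 0.05919290007131754
row [0.5578, 0.0733, 0.3532] [-0.0004, 0.0002, 0.0007] rows needed 4.8
```

View pics/w6.png

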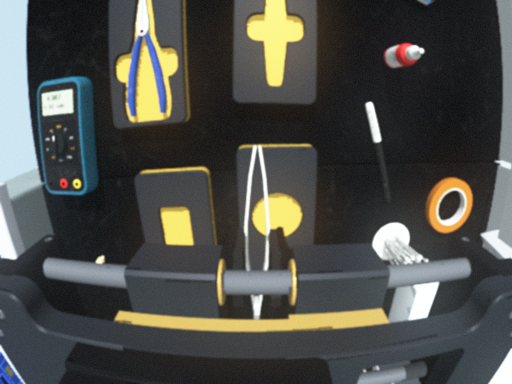

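The tweezers are held straight with points ahead (258,147), 0–1 mm from their centre. Their cut-out is at (275,40).

```bash
python3 -c "
from h import *
goal([.618,.316,.085],-3.1)"
```

```text
row [0.5538, 0.0753, 0.3694] [-0.0007, 0.0003, 0.0002] rows needed 4.8
```

Emit:
move_arm(increments=[[0.2,0.03,0.03,0,0,0,0.05],[0.35,0.05,0.12,0,0,0,0.05],[0.48,0.075,0.22,0,0,0,0.05],[0.554,0.075,0.32,0,0,0,0.05],[0.554,0.075,0.37,0,0,0,0.05],[0.554,0.075,0.37,0,0,0,0.05],[0.554,0.075,0.37,0,0,0,0.05],[0.554,0.075,0.37,0,0,0,0.05]])

```text
time_s: 12.1
position: [0.6194, 0.3143, 0.086]
tcp_rot: [[0.056, 0.998, -0.001], [0.998, -0.056, -0.001], [-0.001, -0.001, -1.0]]
force: [0.3, -0.8, -0.1]
opening: 0.154
grasp_force: 30.0
```

```bash
python3 -c "
from h import *
st();goal([.618,.316,.028],-3.1)
cap('wrist','w7.png')"
```

```text
t 12.1 p [0.6194 0.3143 0.086 ] yang -3.21 z [-8.0e-04 -1.1e-03 -1.0e+00] q [17.7 45.3 77.4 -0.1 57.4 21. ] open 0.1544684342452168 F [ 0.3 -0.8 -0.1] 29.98320069084002
row [0.0058, -0.0047, 0.1934] [-0.0002, 0.0004, -0.0006] rows needed 1.4
```

View pics/w7.png

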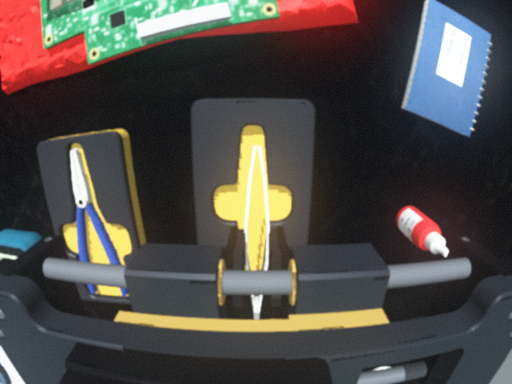

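The cut-out axis is at column ~253 and the tweezers at ~257, so they're 2–3 mm too far right. I'll correct by about -2.5 mm in tool y while lowering.

Emit:
move_arm(increments=[[0.003,-0.008,0.02,0,0,0,0.05],[0.003,-0.008,0.08,0,0,0,0.05],[0.003,-0.008,0.12,0,0,0,0.05],[0.003,-0.008,0.15,0,0,0,0.05],[0.003,-0.008,0.175,0,0,0,0.05],[0.003,-0.008,0.188,0,0,0,0.05],[0.003,-0.008,0.193,0,0,0,0.05],[0.003,-0.008,0.193,0,0,0,0.05],[0.003,-0.008,0.193,0,0,0,0.05]])

```text
time_s: 12.9
position: [0.6173, 0.3172, 0.0282]
tcp_rot: [[0.055, 0.999, 0.001], [0.999, -0.055, 0.0], [0.0, 0.001, -1.0]]
force: [0.3, -0.2, 1.3]
opening: 0.156
grasp_force: 30.0
```

```bash
python3 -c "
from h import *
st()"
```

```text
t 12.9 p [0.6173 0.3172 0.0282] yang -3.13 z [ 6.e-04  0.e+00 -1.e+00] q [18.  49.7 78.6 -0.  51.7 21.1] open 0.15562259309658036 F [ 0.3 -0.2  1.3] 29.986202653308283
```

Emit:
move_arm(increments=[[0,0,0,0,0,0,0.27],[0,0,0,0,0,0,0.27],[0,0,0,0,0,0,0.27],[0,0,0,0,0,0,0.27],[0,0,-0.02,0,0,0,0.27],[0,0,-0.1,0,0,0,0.27],[0,0,-0.2,0,0,0,0.27],[0,0,-0.33,0,0,0,0.27],[0,0,-0.46,0,0,0,0.27],[0,0,-0.6,0,0,0,0.27]])

```text
time_s: 13.73
position: [0.6163, 0.317, 0.2088]
tcp_rot: [[0.055, 0.999, -0.002], [0.999, -0.055, -0.001], [-0.001, -0.002, -1.0]]
force: [0.3, 0.7, -0.1]
opening: 0.271
grasp_force: 0.0
```

```bash
python3 -c "
from h import *
st();c=cap('wrist');goal([.42,-.30,.22],-10)
cv2.imwrite('pics/v8.png',cv2.resize(c['image'][60:260,120:360],None,fx=3,fy=3))"
```

```text
t 13.7333 p [0.6163 0.317  0.2088] yang -3.13 z [-1.7e-03 -6.0e-04 -1.0e+00] q [18.  37.1 72.7 -0.  70.3 21.1] open 0.27112915538164145 F [ 0.3  0.7 -0.1] 0.0
row [-2.0967, -0.5586, -0.0222] [0.0048, -0.0022, 0.0383] rows needed 15.6
```

View pics/v8.png

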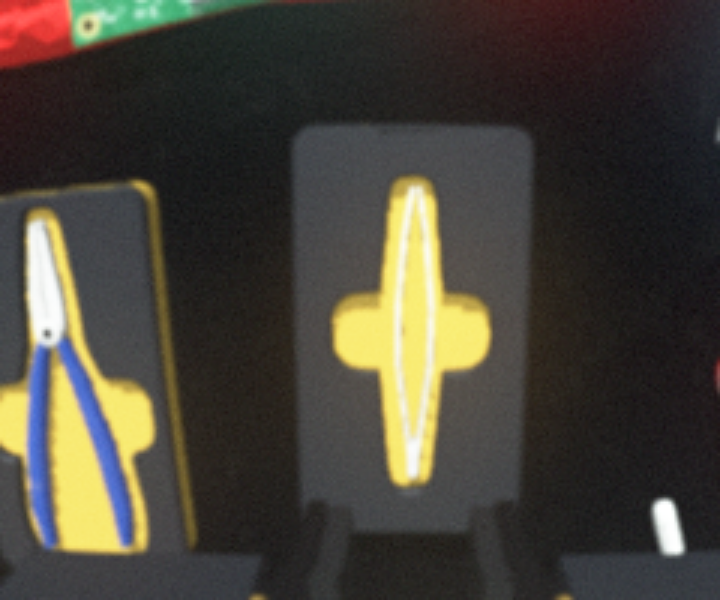

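Pliers and tweezers are both seated in their cut-outs. Next is the bit block.

Emit:
move_arm(increments=[[-0.97,-0.26,0,0.002,-0.001,0.02,0.6],[-0.97,-0.26,0,0.002,-0.001,0.02,0.6],[-0.97,-0.26,0,0.002,-0.001,0.02,0.6],[-0.97,-0.26,0,0.002,-0.001,0.02,0.6],[-0.97,-0.26,0,0.002,-0.001,0.02,0.6],[-0.97,-0.26,0,0.002,-0.001,0.02,0.6],[-0.97,-0.26,0,0.002,-0.001,0.02,0.6],[-0.97,-0.26,0,0.002,-0.001,0.02,0.6],[-0.97,-0.26,0,0.002,-0.001,0.02,0.6],[-0.97,-0.26,0,0.002,-0.001,0.02,0.6]])

```text
time_s: 14.62
position: [0.5237, 0.0308, 0.2079]
tcp_rot: [[0.119, 0.993, -0.005], [0.993, -0.119, -0.002], [-0.003, -0.005, -1.0]]
force: [-0.3, 0.6, -0.1]
opening: 0.602
grasp_force: 0.0
```

```bash
python3 -c "
from h import *
st();goal([.43,-.38,.22],-10)"
```

```text
t 14.6167 p [0.5237 0.0308 0.2079] yang -6.84 z [-0.0054 -0.0021 -1.    ] q [-8.7 24.6 97.8 -0.2 57.9 -1.8] open 0.6018625155765945 F [-0.3  0.6 -0.1] 0.0
row [-1.397, -0.1471, -0.0359] [-0.0016, 0.0009, 0.0176] rows needed 10.1
```

Emit:
move_arm(increments=[[-0.95,-0.11,-0.03,0,0,0.015,0.6],[-0.95,-0.11,-0.03,0,0,0.015,0.6],[-0.95,-0.11,-0.03,0,0,0.015,0.6],[-0.95,-0.11,-0.03,0,0,0.015,0.6],[-0.95,-0.11,-0.03,0,0,0.015,0.6],[-0.95,-0.11,-0.03,0,0,0.015,0.6],[-0.95,-0.11,-0.03,0,0,0.015,0.6],[-0.95,-0.11,-0.03,0,0,0.015,0.6],[-0.95,-0.11,-0.03,0,0,0.015,0.6]])

```text
time_s: 15.37
position: [0.4584, -0.2491, 0.2177]
tcp_rot: [[0.166, 0.986, -0.005], [0.986, -0.166, -0.003], [-0.004, -0.005, -1.0]]
force: [-0.2, -0.0, 0.9]
opening: 0.602
grasp_force: 0.0
```

```bash
python3 -c "
from h import *
st();goal([.43,-.38,.22],-10)"
```

```text
t 15.3667 p [ 0.4584 -0.2491  0.2177] yang -9.53 z [-0.0052 -0.003  -1.    ] q [-40.6  23.6  97.7  -0.4  58.8 -30.9] open 0.6015791134553338 F [-0.2 -0.   0.9] 0.0
row [-0.4459, -0.0211, -0.0057] [-0.0015, 0.0012, 0.0026] rows needed 3.2
```

Emit:
move_arm(increments=[[-0.44,-0.02,0,-0.0015,0.001,0,0.6],[-0.44,-0.02,0,-0.0015,0.001,0,0.6],[-0.44,-0.02,0,-0.0015,0.001,0,0.6],[-0.44,-0.02,0,-0.0015,0.001,0,0.6],[-0.44,-0.02,0,-0.0015,0.001,0,0.6],[-0.44,-0.02,0,-0.0015,0.001,0,0.6]])

```text
time_s: 15.87
position: [0.4305, -0.3751, 0.2177]
tcp_rot: [[0.162, 0.987, -0.002], [0.987, -0.162, 0.002], [0.002, -0.002, -1.0]]
force: [-0.1, 0.7, 0.0]
opening: 0.598
grasp_force: 0.0
```

```bash
python3 -c "
from h import *
st();c=cap('wrist');print('eye',c['eye'])
for t in ['bit_block','solder_spool']:
  for r in nets.find_in('wrist',t): print(t,round(r['conf'],2),r['location'],at(c,r['location'],.03,True))
u=np.array(proj(c,[.439,-.28,.03],True)).astype(int);v=np.array(proj(c,[.572,-.29,.03],True)).astype(int);print(u,v)
def crop(u,n=45):
    a=c['image'][u[1]-n:u[1]+n,u[0]-n:u[0]+n].astype(float);return cv2.resize(np.clip(255*(a/255)**.5,0,255).astype(np.uint8),(400,400),interpolation=cv2.INTER_CUBIC)
cv2.imwrite('pics/b.png',np.hstack([crop(u),crop(v)]));print('crop origin',u-45,v-45,'scale',400/90)
np.save('wb.npy',c,allow_pickle=True)
"
```

```text
t 15.8667 p [ 0.4305 -0.3751  0.2177] yang -9.34 z [-0.0021  0.0021 -1.    ] q [-52.3  27.2  90.8  -0.   62.1 -42.9] open 0.5983849717292374 F [-0.1  0.7  0. ] 0.0
eye [ 0.44437852 -0.29360443  0.36985713]
bit_block 0.77 [253.8, 94.0] [ 0.44219791 -0.28447371]
bit_block 0.74 [170.8, 72.0] [ 0.35281227 -0.24021002]
solder_spool 0.86 [360.8, 91.1] [ 0.56659688 -0.29667639]
[250  90] [364  85]
crop origin [205  45] [319  40] scale 4.444444444444445
```

View pics/b.png

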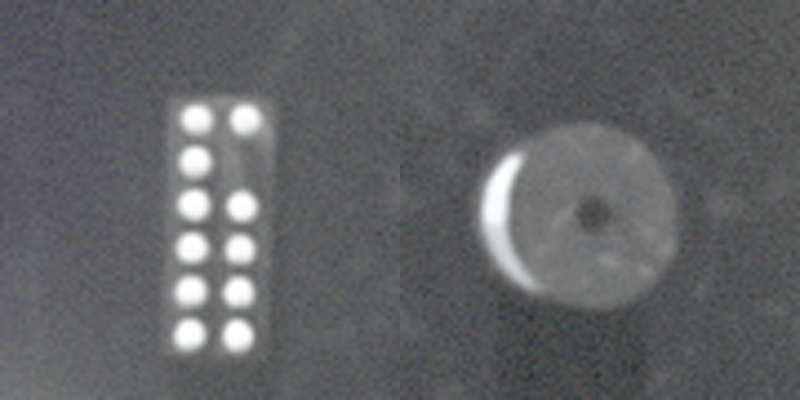

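The crop shows the block (168–275, 97–355) with its bit grid centred at (217,227). The spool's top disc is centred on its hole at (593,212). Converting to world.

```bash
python3 -c "
from h import *
c=np.load('wb.npy',allow_pickle=True).item();k=400/90
f=lambda x,y,z,o:at(c,(o[0]+(x+.5)/k-.5,o[1]+(y+.5)/k-.5),z,True)
o=(205,45)
B=[f(197,119,.043,o),f(245,119,.043,o),f(189,335,.043,o),f(238,335,.043,o)];B=np.array(B);print(B,B.mean(0))
d=(B[0]+B[1]-B[2]-B[3]);print('yaw',np.degrees(np.arctan2(d[1],d[0])),'block top',f(220,226,.02,o))
print('len',np.linalg.norm(f(222,97,.02,o)-f(217,355,.02,o)))
o=(319,40);print('spool',f(193,212,.036,o),'dia',np.linalg.norm(f(193,122,.036,o)-f(193,310,.036,o)))
st()
goal([.4435,-.284,.10],-10)
"
```

```text
[[ 0.44120336 -0.2593095 ]
 [ 0.45265256 -0.26122262]
 [ 0.43043161 -0.31183005]
 [ 0.44229409 -0.31381039]] [ 0.4416454  -0.28654314]
yaw 78.63318167233452 block top [ 0.4422087  -0.28596327]
len 0.0685685316422681
spool [ 0.56658346 -0.29235612] dia 0.049682484484693666
t 16.0167 p [ 0.4303 -0.3746  0.218 ] yang -9.26 z [-0.0023  0.0014 -1.    ] q [-52.2  27.2  90.9  -0.1  62.1 -42.9] open 0.600504797934276 F [ 0.7 -0.  -0.6] 0.0
row [0.3047, -0.0043, 0.3936] [-0.0008, -0.0003, 0.0041] rows needed 3.6
```

```bash
python3 -c "
from h import *
goal([.442,-.286,.021],-11.4)
"
```

```text
row [0.297, -0.0075, 0.6569] [-0.0008, -0.0003, 0.0119] rows needed 5.2
```

Emit:
move_arm(increments=[[0.15,-0.004,0.05,-0.001,0,0.012,0.6],[0.28,-0.0075,0.1,-0.001,0,0.012,0.6],[0.297,-0.0075,0.23,-0.001,0,0.012,0.6],[0.297,-0.0075,0.36,-0.001,0,0.012,0.6],[0.297,-0.0075,0.48,-0.001,0,0.012,0.6],[0.297,-0.0075,0.58,-0.001,0,0.012,0.6],[0.297,-0.0075,0.63,-0.001,0,0.012,0.6],[0.297,-0.0075,0.655,-0.001,0,0.012,0.6],[0.297,-0.0075,0.657,-0.001,0,0.012,0.6],[0.297,-0.0075,0.657,-0.001,0,0.012,0.6]])

```text
time_s: 16.85
position: [0.4421, -0.2887, 0.0215]
tcp_rot: [[0.2, 0.98, 0.002], [0.98, -0.2, -0.001], [-0.001, 0.002, -1.0]]
force: [0.3, -0.1, 0.1]
opening: 0.602
grasp_force: 0.0
```

```bash
python3 -c "
from h import *
goal([.442,-.286,.021],-11.4)
"
```

```text
row [0.0086, -0.0022, 0.0015] [0.0006, 0.0002, -0.0007] rows needed 0.1
```

Emit:
move_arm(increments=[[0.008,-0.001,0,0,0,0,0.6],[0.008,-0.001,0,0,0,0,0.2],[0.008,-0.001,0,0,0,0,0.2],[0.008,-0.001,0,0,0,0,0.2],[0.008,-0.001,0,0,0,0,0.2],[0.008,-0.001,0,0,0,0,0.2],[0.008,-0.001,0,0,0,0,0.2]])

```text
time_s: 17.43
position: [0.4419, -0.2871, 0.0215]
tcp_rot: [[0.201, 0.98, 0.002], [0.98, -0.201, -0.001], [-0.001, 0.002, -1.0]]
force: [-0.0, -0.5, 3.1]
opening: 0.316
grasp_force: 30.0
```

```bash
python3 -c "
from h import *
st()"
```

```text
t 17.4333 p [ 0.4419 -0.2871  0.0215] yang -11.6 z [ 0.0018 -0.0014 -1.    ] q [-45.2  42.6 104.6   0.   32.7 -33.6] open 0.3155220074751813 F [-0.  -0.5  3.1] 30.0024551153183
```

Emit:
move_arm(increments=[[0,0,-0.1,0,0,0,0.2],[0,0,-0.2,0,0,0,0.2],[0,0,-0.3,0,0,0,0.2],[0,0,-0.4,0,0,0,0.2],[0,0,-0.5,0,0,0,0.2],[0,0,-0.6,0,0,0,0.2]])

```text
time_s: 17.93
position: [0.441, -0.2863, 0.2022]
tcp_rot: [[0.201, 0.98, 0.001], [0.98, -0.201, -0.0], [-0.0, 0.001, -1.0]]
force: [0.5, -1.5, -1.2]
opening: 0.315
grasp_force: 30.0
```

```bash
python3 -c "
from h import *
st();goal([.483,-.01,.20],0)"
```

```text
t 17.9333 p [ 0.441  -0.2863  0.2022] yang -11.6 z [ 9.e-04 -3.e-04 -1.e+00] q [-45.2  25.   98.2   0.   56.7 -33.6] open 0.3154153818269173 F [ 0.5 -1.5 -1.2] 29.999392926692963
row [0.9302, -0.0482, 0.0072] [0.0003, 0.0001, -0.0644] rows needed 6.7
```

Emit:
move_arm(increments=[[0.93,-0.048,0,0,0,-0.064,0.2],[0.93,-0.048,0,0,0,-0.064,0.2],[0.93,-0.048,0,0,0,-0.064,0.2],[0.93,-0.048,0,0,0,-0.064,0.2],[0.93,-0.048,0,0,0,-0.064,0.2],[0.93,-0.048,0,0,0,-0.064,0.2],[0.93,-0.048,0,0,0,-0.064,0.2],[0.93,-0.048,0,0,0,-0.064,0.2],[0.93,-0.048,0,0,0,-0.064,0.2],[0.93,-0.048,0,0,0,-0.064,0.2]])

```text
time_s: 18.77
position: [0.4834, -0.0107, 0.2007]
tcp_rot: [[0.001, 1.0, 0.001], [1.0, -0.001, -0.001], [-0.001, 0.001, -1.0]]
force: [0.2, 0.5, -0.2]
opening: 0.319
grasp_force: 30.0
```

```bash
cat > mb.py <<'E'
from h import *
st();s=bot.read_state();c=cap('wrist','w9.png');h=cv2.cvtColor(c['image'],cv2.COLOR_BGR2HSV);R=np.array(s['tcp_rot']);p=np.array(s['position'])
yel=((h[...,0]>15)&(h[...,0]<35)&(h[...,1]>110)&(h[...,2]>110)).astype(np.uint8)
for q in ([.483,.078],[.610,.100]):
    u=np.array(proj(c,[*q,.013],True)).astype(int);print(q,u);seg(c,yel,(u[0]-50,max(u[1]-55,0),u[0]+50,u[1]+55),.013)
m=((h[...,1]<70)&(h[...,2]>130)).astype(np.uint8)
u=np.array(proj(c,p+R@[.03,0,-.020],True)).astype(int);print('held',u)
n,l,S,C=cv2.connectedComponentsWithStats(m[u[1]-50:u[1]+60,u[0]-35:u[0]+35])
for i in range(1,n):
    if S[i,4]>15:
        w=at(c,C[i]+[u[0]-35,u[1]-50],p[2]-.021+.043,True);print(S[i,4],np.round(C[i]+[u[0]-35,u[1]-50]),'tool',np.round((R.T@np.r_[w-p[:2],0])*1e3,1))
E
python3 mb.py
```

```text
t 18.7667 p [ 0.4834 -0.0107  0.2007] yang -0.03 z [ 0.0012 -0.0014 -1.    ] q [-1.450e+01  2.220e+01  1.041e+02 -1.000e-01  5.370e+01 -1.440e+01] open 0.31878630569699207 F [ 0.2  0.5 -0.2] 29.999171197414398
[0.483, 0.078] [255  95]
area 2541 rect [483.9  77.2] [81.7 39.7] 89.7 ax 89.44 mid [483.9  77.2] L 82.0 W 40.0 ends [469.  36.] [499. 118.]
[0.61, 0.1] [364  81]
area 1904 rect [610.7  99.5] [60.4 60.2] 3.9 ax 111.85 mid [610.1  99.4] L 61.0 W 60.0 ends [619.  70.] [600. 129.]
held [256 214]
1257 [253. 245.] tool [14.5 -1.7 -0. ]
241 [268. 210.] tool [32.9  5.5 -0. ]
```

```bash
python3 -c "
from h import *
goal([.484,.0765,.0345],-.5)"
```

```text
row [0.2935, 0.0006, 0.5535] [0.0004, 0.0004, 0.0022] rows needed 4.5
```

Emit:
move_arm(increments=[[0.15,0,0.05,0,0,0.002,0.2],[0.27,0.001,0.1,0,0,0.002,0.2],[0.293,0.001,0.2,0,0,0.002,0.2],[0.293,0.001,0.3,0,0,0.002,0.2],[0.293,0.001,0.4,0,0,0.002,0.2],[0.293,0.001,0.44,0,0,0.002,0.2],[0.293,0.001,0.44,0,0,0.002,0.2],[0.293,0.001,0.44,0,0,0.002,0.2]])

```text
time_s: 19.48
position: [0.4841, 0.076, 0.0681]
tcp_rot: [[0.01, 1.0, -0.0], [1.0, -0.01, -0.001], [-0.001, -0.0, -1.0]]
force: [-0.0, -0.6, -0.9]
opening: 0.315
grasp_force: 30.0
```

```bash
python3 -c "
from h import *
st();goal([.484,.0765,.0345],-.5)"
```

```text
t 19.4833 p [0.4841 0.076  0.0681] yang -0.56 z [-1.e-04 -1.e-03 -1.e+00] q [-4.100e+00  3.610e+01  1.089e+02 -1.000e-01  3.490e+01 -3.500e+00] open 0.31500657015548794 F [-0.  -0.6 -0.9] 29.999455511569977
row [0.0019, -0.0005, 0.1122] [-0.0, 0.0003, -0.0004] rows needed 0.8
```

Emit:
move_arm(increments=[[0.002,0,0.03,0,0,0,0.2],[0.002,0,0.06,0,0,0,0.2],[0.002,0,0.08,0,0,0,0.2],[0.002,0,0.095,0,0,0,0.2],[0.002,0,0.105,0,0,0,0.2],[0.002,0,0.112,0,0,0,0.2],[0.002,0,0.112,0,0,0,0.2],[0.002,0,0.112,0,0,0,0.2]])

```text
time_s: 20.15
position: [0.4842, 0.0779, 0.0352]
tcp_rot: [[0.007, 1.0, 0.002], [1.0, -0.007, -0.001], [-0.001, 0.002, -1.0]]
force: [0.4, -0.3, -1.2]
opening: 0.319
grasp_force: 30.0
```

```bash
python3 -c "
from h import *
st()"
```

```text
t 20.15 p [0.4842 0.0779 0.0352] yang -0.42 z [ 0.0016 -0.001  -1.    ] q [-3.900e+00  3.990e+01  1.097e+02 -1.000e-01  3.030e+01 -3.400e+00] open 0.3189269352655506 F [ 0.4 -0.3 -1.2] 29.999476969242096
```

Emit:
move_arm(increments=[[0,0,0.002,0,0,0,0.2],[0,0,0.002,0,0,0,0.5],[0,0,0.002,0,0,0,0.5],[0,0,0.002,0,0,0,0.5],[0,0,-0.03,0,0,0,0.5],[0,0,-0.1,0,0,0,0.5],[0,0,-0.2,0,0,0,0.5],[0,0,-0.33,0,0,0,0.5],[0,0,-0.46,0,0,0,0.5],[0,0,-0.6,0,0,0,0.5]])

```text
time_s: 20.98
position: [0.4828, 0.0781, 0.2169]
tcp_rot: [[0.008, 1.0, 0.0], [1.0, -0.008, -0.001], [-0.001, 0.0, -1.0]]
force: [1.5, 0.3, -0.4]
opening: 0.498
grasp_force: 0.0
```

```bash
python3 -c "
from h import *
st();c=cap('wrist','w10.png');h=cv2.cvtColor(c['image'],cv2.COLOR_BGR2HSV)
r=nets.find_in('wrist','bit_block')
for q in r[:2]: print(q['conf'],q['location'],at(c,q['location'],.045,True))
m=((h[...,1]<70)&(h[...,2]>130)).astype(np.uint8)
u=np.array(proj(c,[.484,.077,.05],True)).astype(int);print(u)
print(proj(c,[.484,.077,.05],True)); goal([.54,-.28,.2],-10)
"
```

```text
t 20.9833 p [0.4828 0.0781 0.2169] yang -0.43 z [ 3.e-04 -9.e-04 -1.e+00] q [-3.900e+00  2.120e+01  1.023e+02 -1.000e-01  5.650e+01 -3.400e+00] open 0.4977732262494156 F [ 1.5  0.3 -0.4] 0.0
0.92 [259.3, 171.8] [0.48614298 0.08220543]
[257 177]
[np.float64(257.43673376248563), np.float64(177.4423783072545)]
row [-1.1918, 0.1798, 0.0782] [0.0055, 0.0001, 0.0533] rows needed 8.7
```

Emit:
move_arm(increments=[[-1,0.23,0.05,0.004,0,0.05,0.85],[-1,0.23,0.05,0.004,0,0.05,0.85],[-1,0.23,0.05,0.004,0,0.05,0.85],[-1,0.23,0.05,0.004,0,0.05,0.85],[-1,0.23,0.05,0.004,0,0.05,0.85],[-1,0.23,0.05,0.004,0,0.05,0.85],[-1,0.23,0.05,0.004,0,0.05,0.85],[-1,0.23,0.05,0.004,0,0.05,0.85],[-1,0.23,0.05,0.004,0,0.05,0.85],[-1,0.23,0.05,0.004,0,0.05,0.85]])

```text
time_s: 21.92
position: [0.5499, -0.2226, 0.1997]
tcp_rot: [[0.166, 0.986, -0.012], [0.986, -0.166, 0.002], [-0.0, -0.013, -1.0]]
force: [0.4, -0.1, -0.4]
opening: 0.849
grasp_force: 0.0
```

```bash
python3 -c "
from h import *
st();goal([.5666,-.2924,.12],-10)
c=cap('wrist')
for q in nets.find_in('wrist','solder_spool')[:2]: print(q['conf'],q['location'],at(c,q['location'],.03,True))
goal([.5666,-.2924,.12],-10)
c=cap('top')
for n in ('bit_block','pliers','tweezers'):
  for q in nets.find_in('top',n)[:3]: print(n,q['conf'],q['location'],at(c,q['location'],.03,False))
"
```

```text
t 21.9167 p [ 0.5499 -0.2226  0.1997] yang -9.55 z [-0.0124  0.0018 -0.9999] q [-32.7  30.3  88.2  -0.3  62.1 -23. ] open 0.8492311941745048 F [ 0.4 -0.1 -0.4] 0.0
row [-0.2203, 0.097, 0.2645] [-0.004, 0.0001, 0.0025] rows needed 2.6
0.91 [280.2, 230.2] [ 0.56483822 -0.29237432]
row [-0.227, 0.0983, 0.2651] [-0.0041, 0.0001, 0.0034] rows needed 2.6
pliers 0.56 [147.1, 196.8] [0.48020284 0.28168197]
```

Emit:
move_arm(increments=[[-0.12,0.05,0.08,-0.002,0,0.003,0.85],[-0.22,0.095,0.16,-0.004,0,0.003,0.85],[-0.227,0.098,0.26,-0.004,0,0.003,0.85],[-0.227,0.098,0.265,-0.004,0,0.003,0.85],[-0.227,0.098,0.265,-0.004,0,0.003,0.85],[-0.227,0.098,0.265,-0.004,0,0.003,0.85],[-0.227,0.098,0.265,-0.004,0,0.003,0.85]])

```text
time_s: 22.8
position: [0.5686, -0.2938, 0.1224]
tcp_rot: [[0.172, 0.985, 0.004], [0.985, -0.172, -0.003], [-0.003, 0.004, -1.0]]
force: [0.2, 0.6, -0.2]
opening: 0.852
grasp_force: 0.0
```

```bash
python3 -c "
from h import *
st();goal([.5662,-.2924,.022],-10)
"
```

```text
t 22.8 p [ 0.5686 -0.2938  0.1224] yang -9.89 z [ 0.0036 -0.0035 -1.    ] q [-37.3  38.9  85.3  -0.   55.5 -27.4] open 0.8517840451958468 F [ 0.2  0.6 -0.2] 0.0
row [0.0042, -0.0099, 0.3347] [0.0013, 0.0009, 0.0006] rows needed 2.4
```

Emit:
move_arm(increments=[[0.004,-0.008,0.08,0.001,0.001,0,0.85],[0.004,-0.008,0.16,0.001,0.001,0,0.85],[0.004,-0.008,0.23,0.001,0.001,0,0.85],[0.004,-0.008,0.29,0.001,0.001,0,0.85],[0.004,-0.008,0.32,0.001,0.001,0,0.85],[0.004,-0.008,0.334,0.001,0.001,0,0.85],[0.004,-0.008,0.334,0.001,0.001,0,0.85],[0.004,-0.008,0.334,0.001,0.001,0,0.85]])

```text
time_s: 23.47
position: [0.5665, -0.2934, 0.0217]
tcp_rot: [[0.173, 0.985, 0.001], [0.985, -0.173, 0.0], [0.0, 0.001, -1.0]]
force: [0.1, -0.5, 0.6]
opening: 0.853
grasp_force: 0.0
```

Emit:
move_arm(increments=[[0,0,0,0,0,0,0.4],[0,0,0,0,0,0,0.4],[0,0,0,0,0,0,0.4],[0,0,0,0,0,0,0.4],[0,0,0,0,0,0,0.4],[0,0,0,0,0,0,0.4],[0,0,0,0,0,0,0.4]])

```text
time_s: 24.05
position: [0.5658, -0.2932, 0.0207]
tcp_rot: [[0.173, 0.985, -0.001], [0.985, -0.173, 0.001], [0.001, -0.001, -1.0]]
force: [-0.3, 0.4, 1.6]
opening: 0.55
grasp_force: 30.0
```

```bash
python3 -c "
from h import *
st()
"
```

```text
t 24.05 p [ 0.5658 -0.2932  0.0207] yang -9.97 z [-7.0e-04  1.3e-03 -1.0e+00] q [-37.4  47.3  87.8   0.1  45.  -27.5] open 0.5501968592606538 F [-0.3  0.4  1.6] 29.984316093614325
```

Emit:
move_arm(increments=[[0,0,-0.08,0,0,0,0.4],[0,0,-0.18,0,0,0,0.4],[0,0,-0.28,0,0,0,0.4],[0,0,-0.38,0,0,0,0.4],[0,0,-0.48,0,0,0,0.4],[0,0,-0.6,0,0,0,0.4]])

```text
time_s: 24.55
position: [0.5644, -0.2924, 0.1998]
tcp_rot: [[0.173, 0.985, -0.005], [0.985, -0.173, 0.004], [0.003, -0.006, -1.0]]
force: [0.4, -0.5, -2.2]
opening: 0.548
grasp_force: 30.0
```

```bash
python3 -c "
from h import *
st();goal([.6105,.04,.20],-3)
"
```

```text
t 24.55 p [ 0.5644 -0.2924  0.1998] yang -9.97 z [-0.0048  0.0043 -1.    ] q [-37.5  33.3  82.1   0.   64.9 -27.5] open 0.5477376124960605 F [ 0.4 -0.5 -2.2] 30.00384736340493
row [1.1179, -0.0406, 0.0035] [-0.0017, -0.0012, -0.0387] rows needed 8.0
```

Emit:
move_arm(increments=[[1,-0.035,0,-0.001,-0.001,-0.038,0.4],[1,-0.035,0,-0.001,-0.001,-0.038,0.4],[1,-0.035,0,-0.001,-0.001,-0.038,0.4],[1,-0.035,0,-0.001,-0.001,-0.038,0.4],[1,-0.035,0,-0.001,-0.001,-0.038,0.4],[1,-0.035,0,-0.001,-0.001,-0.038,0.4],[1,-0.035,0,-0.001,-0.001,-0.038,0.4],[1,-0.035,0,-0.001,-0.001,-0.038,0.4],[1,-0.035,0,-0.001,-0.001,-0.038,0.4],[1,-0.035,0,-0.001,-0.001,-0.038,0.4]])

```text
time_s: 25.38
position: [0.607, 0.0041, 0.2002]
tcp_rot: [[0.053, 0.999, 0.0], [0.999, -0.053, -0.003], [-0.003, 0.001, -1.0]]
force: [-0.1, -0.5, -0.6]
opening: 0.55
grasp_force: 30.0
```

```bash
python3 -c "
from h import *
st();c=cap('wrist','w11.png');h=cv2.cvtColor(c['image'],cv2.COLOR_BGR2HSV)
yel=((h[...,0]>15)&(h[...,0]<35)&(h[...,1]>110)&(h[...,2]>110)).astype(np.uint8)
u=np.array(proj(c,[.6105,.0995,.013],True)).astype(int);print(u);seg(c,yel,(u[0]-50,max(u[1]-55,0),u[0]+50,u[1]+50),.013)
for q in nets.find_in('wrist','bit_block')[:2]: print(q['conf'],q['location'],at(c,q['location'],.045,True))
goal([.6105,.0995,.07],-3)
"
```

```text
t 25.3833 p [0.607  0.0041 0.2002] yang -3.02 z [ 4.0e-04 -2.7e-03 -1.0e+00] q [-10.1  31.   86.7  -0.2  62.2  -7. ] open 0.5500826113214516 F [-0.1 -0.5 -0.6] 30.003824124578387
[254  89]
area 2324 rect [609.5  99.7] [60.7 60.6] 86.8 ax 168.41 mid [609.4  99.4] L 62.0 W 61.0 ends [640.  93.] [580. 108.]
0.87 [145.4, 117.2] [0.49214194 0.07982173]
row [0.325, -0.0076, 0.4338] [0.0003, 0.0008, -0.0011] rows needed 3.9
```

Emit:
move_arm(increments=[[0.15,-0.005,0.05,0,0.001,0,0.4],[0.28,-0.009,0.12,0,0.001,0,0.4],[0.322,-0.01,0.24,0,0.001,0,0.4],[0.322,-0.01,0.35,0,0.001,0,0.4],[0.322,-0.01,0.43,0,0.001,0,0.4],[0.322,-0.01,0.43,0,0.001,0,0.4],[0.322,-0.01,0.43,0,0.001,0,0.4],[0.322,-0.01,0.43,0,0.001,0,0.4]])

```text
time_s: 26.15
position: [0.6115, 0.0987, 0.0729]
tcp_rot: [[0.057, 0.998, 0.004], [0.998, -0.057, 0.001], [0.001, 0.004, -1.0]]
force: [0.0, -0.0, -0.9]
opening: 0.55
grasp_force: 30.0
```

```bash
python3 -c "
from h import *
st();goal([.6098,.0988,.0345],-3)
"
```

```text
t 26.15 p [0.6115 0.0987 0.0729] yang -3.26 z [ 0.0045  0.0011 -1.    ] q [-1.2 41.7 90.   0.1 48.1  2. ] open 0.5496523148121674 F [ 0.  -0.  -0.9] 30.003573732683435
row [-0.0002, -0.0062, 0.1278] [0.0014, -0.0004, -0.0014] rows needed 0.9
```

Emit:
move_arm(increments=[[0,-0.005,0.03,0.001,0,0,0.4],[0,-0.005,0.06,0.001,0,0,0.4],[0,-0.005,0.09,0.001,0,0,0.4],[0,-0.005,0.11,0.001,0,0,0.4],[0,-0.005,0.12,0.001,0,0,0.4],[0,-0.005,0.126,0.001,0,0,0.4],[0,-0.005,0.126,0.001,0,0,0.4],[0,-0.005,0.126,0.001,0,0,0.4]])

```text
time_s: 26.82
position: [0.6087, 0.1005, 0.0338]
tcp_rot: [[0.054, 0.999, -0.001], [0.999, -0.054, 0.001], [0.001, -0.001, -1.0]]
force: [0.3, 1.2, -1.7]
opening: 0.547
grasp_force: 30.0
```

```bash
python3 -c "
from h import *
st()
"
```

```text
t 26.8167 p [0.6087 0.1005 0.0338] yang -3.12 z [-8.0e-04  1.4e-03 -1.0e+00] q [-1.  45.1 90.8  0.1 44.1  2. ] open 0.5472921770237409 F [ 0.3  1.2 -1.7] 30.003902949392796
```

Emit:
move_arm(increments=[[0,0,0,0,0,0,0.75],[0,0,0,0,0,0,0.75],[0,0,0,0,0,0,0.75],[0,0,0,0,0,0,0.75],[0,0,-0.03,0,0,0,0.75],[0,0,-0.1,0,0,0,0.75],[0,0,-0.2,0,0,0,0.75],[0,0,-0.33,0,0,0,0.75],[0,0,-0.46,0,0,0,0.75],[0,0,-0.6,0,0,0,0.75]])

```text
time_s: 27.65
position: [0.6079, 0.1002, 0.2153]
tcp_rot: [[0.055, 0.999, -0.003], [0.999, -0.055, 0.001], [0.001, -0.003, -1.0]]
force: [-0.1, 0.1, -0.6]
opening: 0.748
grasp_force: 0.0
```

```bash
python3 -c "
from h import *
st();goal([.55,-.10,.22],-3)
"
```

```text
t 27.65 p [0.6079 0.1002 0.2153] yang -3.13 z [-0.0026  0.0015 -1.    ] q [-1.1 30.8 84.4  0.1 65.   2. ] open 0.747906851305414 F [-0.1  0.1 -0.6] 0.0
row [-0.6767, -0.1563, -0.0163] [-0.0008, -0.0004, -0.0007] rows needed 5.0
```

Emit:
move_arm(increments=[[0.067,-0.22,-0.3,0,0,0,0.75],[0.067,-0.22,-0.3,0,0,0,0.75],[0.067,-0.22,-0.3,0,0,0,0.75],[0.067,-0.22,-0.3,0,0,0,0.75],[0.067,-0.22,-0.3,0,0,0,0.75],[0.067,-0.22,-0.3,0,0,0,0.75]])

```text
time_s: 28.15
position: [0.544, 0.1236, 0.3036]
tcp_rot: [[0.054, 0.999, -0.001], [0.999, -0.054, 0.001], [0.001, -0.001, -1.0]]
force: [-0.6, 0.3, -0.0]
opening: 0.75
grasp_force: 0.0
```

```bash
python3 -c "
from h import *
st();c=cap('wrist');cv2.imwrite('pics/fin.png',cv2.resize(c['image'][0:260,100:420],None,fx=2.3,fy=2.3,interpolation=cv2.INTER_CUBIC))
h=cv2.cvtColor(c['image'],cv2.COLOR_BGR2HSV)
for n,z in (('bit_block',.045),('solder_spool',.04),('pliers',.02),('tweezers',.02)):
  for q in nets.find_in('wrist',n)[:1]: print(n,round(q['conf'],2),q['location'],at(c,q['location'],z,True))
"
```

```text
t 28.15 p [0.544  0.1236 0.3036] yang -3.12 z [-9.0e-04  1.2e-03 -1.0e+00] q [ 1.3 20.7 86.8  0.1 72.6  4.4] open 0.7501396914689956 F [-0.6  0.3 -0. ] 0.0
bit_block 0.83 [219.0, 189.9] [0.48713427 0.0833233 ]
solder_spool 0.93 [300.4, 173.9] [0.60633356 0.09957164]
pliers 0.65 [191.8, 47.4] [0.45909857 0.2945432 ]
tweezers 0.56 [298.0, 39.1] [0.61330665 0.29679821]
```

View pics/fin.png

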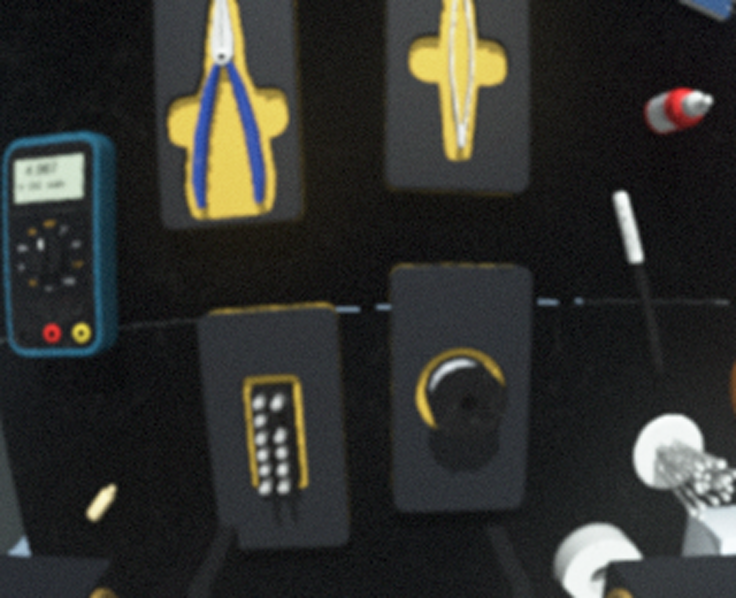

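All four items show in their own cut-outs: pliers (222,120), tweezers (460,70), bit block (270,440) with floor visible round it, and spool (465,405) inside its ring. The gripper is clear, so I'm handing in.

```bash
python3 -c "
from rig import workorder
print(workorder.hand_in())"
```

```text
the job is handed in; nothing more can be done
None
```

The pliers, tweezers, bit block and spool were placed in that order, each in its own foam cut-out and let go. The gripper was clear of everything, and I handed the job in at about 28 s; hand-in gave no verdict.

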